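# Hold the upper electrode arm level over the sample stand

### The job

Take the old sample disc off the lower electrode of the stand and lay it flat on the floor of the tool tray. Then lift the electrode arm at its balance point, keeping it level, lower its clamp hub over the guide post with the upper electrode straight above the lower one, and stop with a gap of about 15 mm between the two brass faces. Finish while still holding the arm there, level, still and carried by the gripper alone, so that I can slide in the next sample and tighten the clamp; leave the other things on the bench where they are.

Things in the scene. Friction and masses are not known exactly. Their poses are not given: they have to be found in the camera images.
- stand: electrode stand, fixed: grey cast base 236 x 96 mm, top 13 mm above the bench. Origin on the bench under the base's middle; x axis along the base from the guide post (at x = -75 mm) to the lower electrode (at x = +75 mm), z up. A small terminal stands beside the electrode at y = -32 to -58 mm, up to 26 mm high
- lower_face (a point): centre of the top face of the lower electrode, a brass disc 46 mm across, its flat top 40 mm above the bench, on a white insulator 60 mm across that ends 24 mm above the bench; axes as the stand's
- post_tip (a point): tip of the guide post, on its axis, 80 mm above the bench: a plain upright steel rod 11 mm thick, tapering over the top 10 mm to 5 mm; a loose fit in the arm's hub. 150 mm from lower_face (seen from above); axes as the stand's
- electrode_arm: electrode arm, loose, about 0.6 kg, lying on the faces of its hub and electrode: an aluminium bar with a clamp hub at one end and a heavy brass drum under the other. Origin at the level of its underside, below its balance point; x axis along the bar from hub to electrode, z up. 202 mm long, 42 mm high (a screw head on the electrode end reaches 47 mm)
- balance_point (a point): balance point of the arm, where to grip it: mid-section of the bar, 34 mm above the arm's underside, 44 mm from the electrode's axis, 106 mm from the hub's. The bar is 14 mm wide (y) and 16 mm high (26 to 42 mm above the underside), over a 6 mm thick web that ends 15 mm above the underside. Clear bar: 20 mm towards the drum, 80 mm towards the hub. Axes as the arm's
- upper_face (a point): centre of the flat underside of the arm's upper electrode, a brass drum 46 mm across and 25 mm high, at the level of the arm's underside; axes as the arm's
- hub_mouth (a point): centre of the lower mouth of the arm's hub, at the level of the arm's underside: an upright sleeve 32 mm across and 42 mm high with a 20 mm bore right through; two small clamp ears project beyond it. 150 mm from upper_face; axes as the arm's
- old_sample: the old sample: the plain grey plastic disc, 55 mm across and 10 mm thick, 40 g, that lies centred on the lower electrode at the start. Origin at the centre of its underside, z along its axis
- old_sample_center (a point): centre of the old sample disc, half-way through its thickness
- tray: shallow grey steel tool tray, fixed, 112 x 236 mm outside, 108 x 232 mm inside, floor 2 mm above the bench, rim 16 mm above it. Origin on the bench under its middle; its y axis runs along its length. The white disc lies in its +y half; the -y half is empty
- white_disc_center (a point): centre of a white sample disc, 52 mm across and 6 mm thick, lying in the tray: leave alone
- hex_keys: folding hex key set, 20 x 85 x 18 mm, on the bench in front of the stand: leave alone. Origin at the centre of its underside, y along its length
- tape: roll of black tape, 58 mm across and 19 mm high: leave alone. Origin at the centre of its underside
- wash_bottle: white wash bottle with a bent spout, 63 mm across and 189 mm high, behind the stand: leave alone. Origin at its underside. (To the right of it and behind the arm's place, a tall beige cabinet fixed to the bench has its front face at x = 0.60 m from y = -0.30 to -0.49 m: keep the gripper clear of it)

How it is judged:
On the way, in this order (a step that is already met when the one before it is completed fails the run):
1. the old sample lies flat on the tray's floor, let go (x of old_sample_center in the frame of tray between -0.03 and 0.03 m and y of old_sample_center in the frame of tray between -0.092 and 0.092 m and height (world z) of old_sample_center below 0.01 m and angle between old_sample_center's own z axis and vertical below 0.1 rad and contact force between old_sample and the fingers below 0.1 N), for 0.2 s.
2. the electrode arm is lifted clear of the bench, level, gripped at its balance point (height (world z) of each of upper_face, hub_mouth above 0.03 m and angle between balance_point's own z axis and vertical below 0.1 rad and x of the grasp point in the frame of balance_point between -0.018 and 0.018 m and contact force between electrode_arm and the fingers above 2 N), for 0.2 s.
At the end, for the whole second after the job is handed in: Held within 18 mm of its balance point, still, level within 3.4 degrees; hub over the post (within 6 mm, 12 mm or more down), electrodes in line within 8 mm, gap 8 to 22 mm, under 3 N on the stand. The old sample lies flat on the tray's floor (z of upper_face in the frame of lower_face between 0.008 and 0.022 m and horizontal distance between upper_face and lower_face below 0.008 m and horizontal distance between hub_mouth and post_tip below 0.006 m and z of hub_mouth in the frame of post_tip below -0.012 m and angle between balance_point's own z axis and vertical below 0.06 rad and x of the grasp point in the frame of balance_point between -0.018 and 0.018 m and contact force between electrode_arm and the fingers above 2 N and contact force between electrode_arm and stand below 3 N and linear speed of electrode_arm below 0.01 m/s and x of old_sample_center in the frame of tray between -0.03 and 0.03 m and y of old_sample_center in the frame of tray between -0.092 and 0.092 m and height (world z) of old_sample_center below 0.01 m and angle between old_sample_center's own z axis and vertical below 0.1 rad); the arm keeps its last pose, push and grip.
It fails at once if the electrode arm is tipped by more than 14 degrees (angle between balance_point's own z axis and vertical above 0.25 rad).
It fails at once if the electrode arm is knocked hard against the stand (contact force between electrode_arm and stand above 25 N).
It fails at once if the old sample is dropped from more than about 30 mm (linear speed of old_sample above 0.8 m/s and contact force between old_sample and the fingers below 0.05 N).
It fails at once if another thing on the bench is disturbed (distance of any of white_disc_center, hex_keys, tape, wash_bottle from where it was at the start of the episode above 0.03 m).
It also fails if it takes over 54 s, if anything falls off the work surface, if the arm or the gripper's body presses on something with over 40 N, if the wrist force passes 120 N, or if a joint passes its speed limit or range.

### The arm

A 6-joint arm with a two-finger parallel gripper is mounted at the origin on a cart in front of the work surface, level with it; the furniture and walls round the work are solid. World frame = base frame: x ahead of the robot, y to its left, z up, the work surface at z = 0. Lengths are in m, angles in rad, forces in N, time in s.
With the tool pointing down it reaches from about 0.325 to 0.75 m from the base axis. Payload 7.6 kg.
Tool frame: the origin (TCP) lies between the finger pads; the fingertips stand 25 mm ahead of it and the grasp point (between the pads) lies 6 mm ahead of it; z points along the fingers, y is the line along which they close (so a half turn about z gives the same grasp; the last joint's range is limited). The gripper opens to 85 mm and grips with 20 to 120 N. Pads are 22 mm wide; open, the fingers measure 114 mm over their backs; the gripper's body (76 mm by 85 mm) begins 54 mm behind the grasp point. The pads swing forward as they close: fully open they stand 13 mm farther back than shut.
Start: joints at [-1.277, 0.052, 1.401, -0, 1.689, -0.07], TCP at [0.187, -0.491, 0.256] pointing down, gripper open.
Joint ranges: [-2.9, 2.9], [-0.91, 2.17], [0.12, 2.37], [-1.06, 4.2], [0.26, 2.73], [-2.93, 2.93]. Speed limits (rad/s): [2.57, 2.57, 3.01, 3.14, 3.14, 3.14].

### API

Orientations are given as a unit quaternion [x, y, z, w].
In Python, from bench import status, capture, workorder gives the robot as it stands.
- The arm moves only by the tool arm_command, never from a script. Its argument "commands" is one flat list of numbers, 7 for each row, row after row: the turn, a rotation vector about the world's x, y, z as a fraction of full scale, then the shift along the world's x, y, z as a fraction of full scale, then the opening, from 0 (shut) to 1 (fully open). In form: [ax, ay, az, x, y, z, fingers, ax, ay, az, x, y, z, fingers, ...]. A call has 1 to 10 rows; each row shifts and turns the commanded pose from where the row before left it; what a row does not reach is not made up. Full scale, the value 1, is 25 mm for a shift and 180 degrees for a turn. A row lasts 1/10 s, in which the tool goes at most 50 mm and 8.59 degrees, less where a joint would pass 70% of its speed; a pose out of reach is approached as far as the arm can. A call with a number of a shift or a turn outside -1 to 1 is refused whole. A call with a gripper value outside its range is refused whole. The fingers move at their own pace and stop on an object; "grip_force" is the grip in N (left out, the last holds). Time passes only in rows, so rows that do not move let the fingers close. It gives the time, the measured TCP pose, the force, the opening and the grip force at its end, in the units of the state.
- status.get_obs(): the state, without advancing time (a new reading comes with each control period).
- capture(name): name is "scene" or "top" or "wrist"; returns a dict with "frame" (384x512x3 uint8, red, green, blue), "range_z" (384x512 float32, m along the optical axis (not along the pixel's ray), 0 where there is no reading), "fx", "fy", "cx", "cy" (pixels), "dist_coeffs" ([k1, k2, p1, p2, k3] as OpenCV has them; the pictures are not rectified), "camera_from_world" (4x4, takes a point from world to camera coordinates). Camera axes: x right, y down, z forward; pixel columns grow to the right and rows downward; lengths in m; the calibration is good to about 2 mm. A picture is of the moment at which its call begins.
- workorder.close_job(): hands the job in; it is judged then, once.
The state is a dict: "time": time; "qpos": joint angles; "joint_vel": joint speeds; "joint_efforts": joint torques, N m; "eef_pos": TCP position; "tool_rot": TCP orientation; "force": force on the tool from outside, world axes, zero at the start; "torque": the same for the moment, N m; "finger_gap": finger opening in m; "finger_force": force on a finger pad.
Only numpy, scipy, OpenCV 4.12 (cv2) and the standard library are available. Lean on these libraries where they do the work, as an engineer would, in place of code of your own. Each camera call takes 0.05 s, during which the arm holds its last target. There are 200 camera calls.

## Working session

There is one attempt and no reset: what is moved stays moved. The work goes in short steps, Python scripts to look and compute and a tool call to move; the robot and the scene stay as the last step left them, time stands still between calls to the robot, and variables do not carry over. Pictures are saved under pics/ and viewed, at most 10 in all, crops included, and the job is handed in when it is done.

Besides the shell and the picture viewer there is one more tool, called in YAML: its name, and indented under it one key for each argument. arm_command: Moves the arm, as the interface text tells. Shift numbers are shares of 25 mm and turn numbers shares of 180 degrees, none past 1 either way. Its arguments: {"type":"object","properties":{"commands":{"type":"array"},"grip_force":{"type":"number"}},"required":["commands"]}

```bash
ls; mkdir -p pics
cat > h.py <<'E'
import numpy as np, cv2
from bench import status, capture, workorder
def K(c): return np.array([[c['fx'],0,c['cx']],[0,c['fy'],c['cy']],[0,0,1.]])
def grab(n,save=None):
    c=capture(n)
    if save: cv2.imwrite('pics/'+save,c['frame'][:,:,::-1])
    return c
def cloud(c):
    h,w=c['range_z'].shape
    uv=np.stack(np.meshgrid(np.arange(w),np.arange(h)),-1).reshape(-1,1,2).astype(np.float64)
    n=cv2.undistortPoints(uv,K(c),np.array(c['dist_coeffs'])).reshape(h,w,2)
    z=c['range_z'][...,None]; P=np.concatenate([n*z,z],-1)
    T=np.linalg.inv(c['camera_from_world']); return P@T[:3,:3].T+T[:3,3]
def ray(c,pts,zp):
    n=cv2.undistortPoints(np.array(pts,float).reshape(-1,1,2),K(c),np.array(c['dist_coeffs'])).reshape(-1,2)
    T=np.linalg.inv(c['camera_from_world']); d=np.c_[n,np.ones(len(n))]@T[:3,:3].T; o=T[:3,3]
    return o+d*((zp-o[2])/d[:,2])[:,None]
E
python3 - <<'E'
from h import *
c=grab('top','top0.png'); s=grab('scene','scene0.png')
print(status.get_obs())
for q in (c,s):
    T=np.linalg.inv(q['camera_from_world']); print(T.round(3))
np.savez('top0.npz',**{k:np.array(v) for k,v in c.items()})
E
```

```text
pics
{'time': 0.1, 'qpos': array([-1.27728343e+00,  5.28039702e-02,  1.40165557e+00,  2.51541742e-05,
        1.68858691e+00, -7.03152530e-02]), 'joint_vel': array([ 0.00049379, -0.00130149, -0.00413818,  0.00015487, -0.00064783,
        0.00074178]), 'joint_efforts': array([ 1.63166012e-03, -3.82582498e+01, -3.60985458e+01, -8.80598122e-05,
        4.81213618e-03,  5.42051566e-06]), 'eef_pos': array([ 0.18677447, -0.49039826,  0.25552447]), 'tool_rot': array([ 9.83498689e-01,  1.80913790e-01, -6.85394309e-05, -7.23767789e-04]), 'force': array([0.64433892, 0.36421531, 0.34325228]), 'torque': array([ 0.0089227 ,  0.05467839, -0.01262626]), 'finger_force': 0.0, 'finger_gap': 0.0856189381737281}
[[-0.101 -0.971  0.216  0.279]
 [-0.995  0.1   -0.018 -0.043]
 [-0.004 -0.217 -0.976  1.313]
 [ 0.     0.     0.     1.   ]]
[[-0.833 -0.329  0.445  0.026]
 [-0.553  0.511 -0.658  0.694]
 [-0.011 -0.794 -0.608  0.773]
 [ 0.     0.     0.     1.   ]]
```

View pics/top0.png

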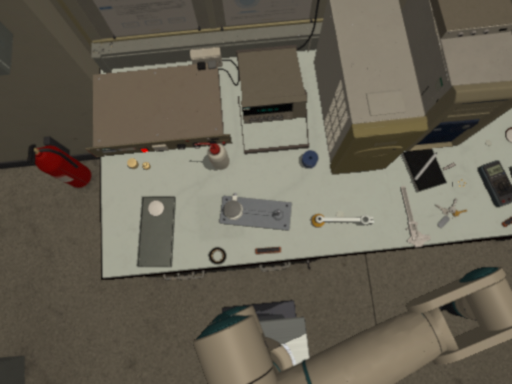

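View pics/scene0.png

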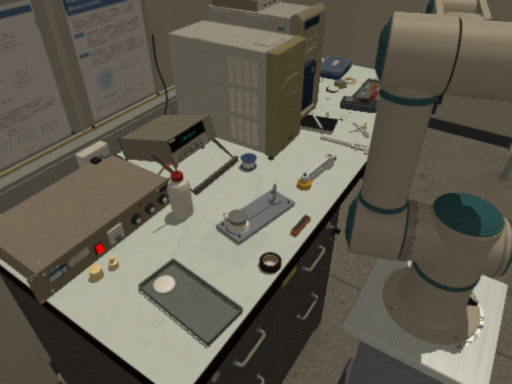

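The top view shows the tray at about (156,230), its white disc at (156,208), and the old sample on the stand at (232,209). The post is at about (278,214). The arm lies with its drum at (319,220) and its hub at (369,220). The scene view agrees with this.

Run:
```python
from h import *
c=dict(np.load('top0.npz')); W=cloud(c)
for n,(u,v) in dict(sample=(232,209),post=(278,214),drum=(319,220),hub=(369,220),bar=(345,220),tray=(156,240),white=(156,208),tape=(218,256),hex=(268,251),bottle=(216,155)).items(): print(n,W[v,u].round(3), ray(c,[(u,v)],0.04).round(3))
z=W[...,2]
def reg(lo,hi,u0,u1,v0,v1):
    m=(z>lo)&(z<hi); k=np.zeros_like(m); k[v0:v1,u0:u1]=1; return W[m&k]
d=reg(.043,.056,215,250,195,225); print('sample top',len(d),(d.min(0)+d.max(0))/2,d.mean(0))
p=reg(.055,.09,262,295,200,225); print('post',len(p),p.mean(0) if len(p) else 0, p.max(0) if len(p) else 0)
a=reg(.03,.05,305,380,208,232); print('arm',len(a)); r=cv2.minAreaRect((a[:,:2]*1000).astype(np.float32)); print(r)
dd=a[a[:,1]>-.1]; print(a[:,1].min(),a[:,1].max())
b=reg(.006,.02,215,295,192,235);print('base',cv2.minAreaRect((b[:,:2]*1000).astype(np.float32)))
t=reg(.008,.02,134,178,190,272);print('tray',cv2.minAreaRect((t[:,:2]*1000).astype(np.float32)))
```

```text
sample [0.515 0.037 0.054] [[0.518 0.038 0.04 ]]
post [ 0.483 -0.11   0.057] [[ 0.486 -0.111  0.04 ]]
drum [ 0.452 -0.241  0.044] [[ 0.452 -0.242  0.04 ]]
hub [ 0.435 -0.405  0.04 ] [[ 0.435 -0.405  0.04 ]]
bar [ 0.443 -0.326  0.043] [[ 0.443 -0.327  0.04 ]]
tray [ 0.446  0.304 -0.001] [[0.441 0.293 0.04 ]]
white [0.553 0.296 0.008] [[0.546 0.288 0.04 ]]
tape [ 0.372  0.1   -0.001] [[0.369 0.096 0.04 ]]
hex [ 0.371 -0.066  0.015] [[ 0.369 -0.065  0.04 ]]
bottle [0.681 0.069 0.123] [[0.709 0.077 0.04 ]]
sample top 218 [0.51878242 0.0342671  0.05038591] [0.51797821 0.03493737 0.05089143]
post 12 [ 0.48581333 -0.11123931  0.07095573] [ 0.48942984 -0.1066984   0.08148843]
arm 292
((443.49993896484375, -326.72076416015625), (188.9316864013672, 29.662757873535156), 85.4112319946289)
-0.4213175176855615 -0.23301782764783346
base ((505.0409851074219, -35.04615783691406), (262.1170654296875, 141.6078643798828), 81.62411499023438)
tray ((477.697509765625, 302.2051696777344), (123.5758285522461, 262.2857666015625), 83.46451568603516)
```

arm_command:
  commands: [0,0,-0.018,0.6,1,-0.1,1,0,0,-0.018,0.6,1,-0.1,1,0,0,-0.018,0.6,1,-0.1,1,0,0,-0.018,0.6,1,-0.1,1,0,0,-0.018,0.6,1,-0.1,1,0,0,-0.018,0.6,1,-0.1,1,0,0,-0.018,0.6,1,-0.1,1,0,0,-0.018,0.6,1,-0.1,1,0,0,-0.018,0.6,1,-0.1,1,0,0,-0.018,0.6,1,-0.1,1]

```text
time: 1.1
eef_pos: [0.3371, -0.2395, 0.2309]
tool_rot: [0.995, -0.102, -0.0, -0.0]
force: [-0.5, -0.5, 0.0]
finger_gap: 0.0853
finger_force: 0.0
```

arm_command:
  commands: [0,0,0,0.6,1,-0.1,1,0,0,0,0.6,1,-0.1,1,0,0,0,0.6,1,-0.1,1,0,0,0,0.6,1,-0.1,1,0,0,0,0.6,1,-0.1,1,0,0,0,0.6,1,-0.1,1,0,0,0,0.6,1,-0.1,1,0,0,0,0.6,1,-0.1,1,0,0,0,0.6,1,-0.1,1,0,0,0,0.6,0.5,-0.1,1]

```text
time: 2.1
eef_pos: [0.4872, -0.0013, 0.2058]
tool_rot: [0.995, -0.1, -0.0, -0.0]
force: [0.1, -0.9, 0.4]
finger_gap: 0.0852
finger_force: 0.0
```

Run:
```python
from h import *
c=grab('wrist','w1.png'); W=cloud(c)
np.savez('w1.npz',**{k:np.array(v) for k,v in c.items()})
print(np.linalg.inv(c['camera_from_world']).round(3))
z=W[...,2]
m=(z>.047)&(z<.054)&(np.hypot(W[...,0]-.518,W[...,1]-.0345)<.05)
d=W[m]; print(len(d),(d.min(0)+d.max(0))/2,d.max(0)-d.min(0),d.mean(0))
cn=max(cv2.findContours(m.astype(np.uint8),0,2)[0],key=cv2.contourArea); print('cv circle',cv2.minEnclosingCircle((W[cn[:,0,1],cn[:,0,0],:2]*1000).astype(np.float32)))
p=W[(z>.06)&(z<.09)&(np.hypot(W[...,0]-.486,W[...,1]+.112)<.03)]; print('post',len(p),p.mean(0) if len(p) else 0)
```

```text
[[-0.2   -0.935 -0.292  0.562]
 [-0.98   0.191  0.059 -0.017]
 [ 0.     0.298 -0.955  0.323]
 [ 0.     0.     0.     1.   ]]
2578 [0.51867885 0.03645675 0.04994293] [0.05480337 0.05458188 0.00534621] [0.51944318 0.03636235 0.04977369]
cv circle ((518.5917358398438, 36.670867919921875), 27.517940521240234)
post 184 [ 0.48968559 -0.10796647  0.07215382]
```

View pics/w1.png

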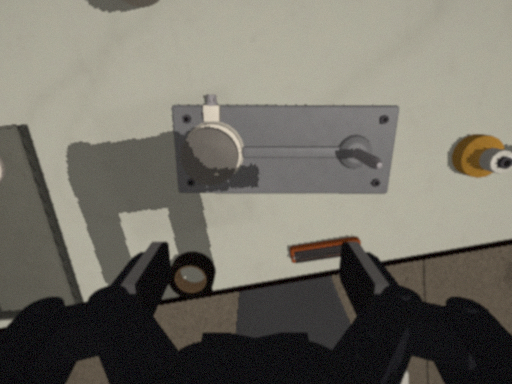

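The wrist view shows the disc at about (213,150) on the electrode, the post at (355,150), and nothing in the way of the fingers. The measured disc is 55 mm across with its top at z = 0.050, as expected.

arm_command:
  commands: [0,0,0,0.63,0.76,0,1,0,0,0,0.63,0.76,0,1,0,0,0,0,0,-0.8,1,0,0,0,0,0,-0.8,1,0,0,0,0,0,-0.8,1,0,0,0,0,0,-0.8,1,0,0,0,0,0,-0.8,1,0,0,0,0,0,-0.6,1,0,0,0,0,0,0,1]

```text
time: 3.05
eef_pos: [0.5166, 0.0346, 0.0887]
tool_rot: [0.995, -0.101, -0.003, 0.0]
force: [-0.1, 0.2, 0.4]
finger_gap: 0.0853
finger_force: 0.0
```

arm_command:
  commands: [0,0,0,0.08,0.08,-0.4,1,0,0,0,0,0,-0.4,1,0,0,0,0,0,-0.4,1,0,0,0,0,0,0,1,0,0,0,0,0,0,0.5,0,0,0,0,0,0,0.5,0,0,0,0,0,0,0.5,0,0,0,0,0,0,0.5,0,0,0,0,0,0,0.5]
  grip_force: 25

```text
time: 3.95
eef_pos: [0.5209, 0.0369, 0.0621]
tool_rot: [0.995, -0.101, 0.001, -0.0]
force: [-0.9, 1.3, 4.9]
finger_gap: 0.0535
finger_force: 26.7
```

arm_command:
  commands: [0,0,0,0,0,0.4,0.5,0,0,0,0,0,0.8,0.5,0,0,0,0,0,0.8,0.5,0,0,0,0,0,0.8,0.5,0,0,0,0,0,0.8,0.5,0,0,0,0,0,0,0.5,0,0,0,0,0,0,0.5]

```text
time: 4.65
eef_pos: [0.5202, 0.0368, 0.1511]
tool_rot: [0.995, -0.101, -0.0, 0.0]
force: [-0.3, -0.0, -0.8]
finger_gap: 0.0535
finger_force: 26.5
```

Run:
```python
from h import *
o=status.get_obs(); print(o['eef_pos'],o['finger_gap'],o['finger_force'],o['force'])
c=grab('wrist','w2.png'); W=cloud(c); z=W[...,2]
s=grab('scene'); cv2.imwrite('pics/s2.png',cv2.resize(s['frame'][120:340,120:330,::-1],None,fx=3,fy=2.7))
T=cloud(grab('top'))
m=(T[...,2]>.008)&(T[...,2]<.022); k=np.zeros_like(m); k[190:272,134:180]=1
t=T[m&k]; t=t[(t[:,0]>.33)&(t[:,0]<.62)]
print('tray x',np.percentile(t[:,0],[1,99]),'y',np.percentile(t[:,1],[1,99]))
f=cv2.cvtColor(s['frame'],6)
```

```text
[0.52018015 0.03684273 0.15105068] 0.0535228656613009 26.491621434688568 [-0.31302538 -0.04577082 -0.76279793]
tray x [0.35213758 0.59575144] y [0.23025582 0.36464658]
```

View pics/s2.png

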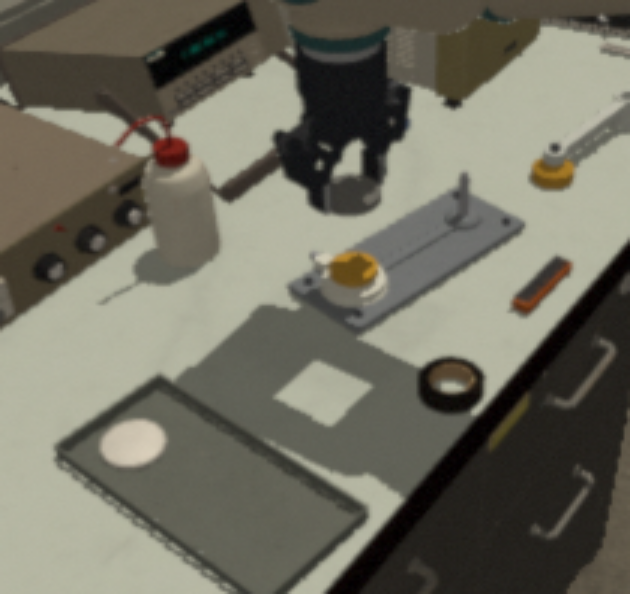

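The scene crop shows the disc gripped level at the fingertips, about (350,195). The electrode's brass face is bare at (355,268), and the tray's near half is empty.

Run:
```python
from h import *
c=dict(np.load('top0.npz')); g=c['frame'].astype(int).sum(2)
m=np.zeros(g.shape,np.uint8); k=(slice(185,280),slice(128,190)); m[k]=(g[k]<330)
cn=max(cv2.findContours(m,0,2)[0],key=cv2.contourArea); h=cv2.convexHull(cn)
r=ray(c,h[:,0,:],.012)[:,:2]; print(cv2.minAreaRect((r*1000).astype(np.float32)))
W=cloud(c);w=W[(c['frame'].min(2)>150)&(np.hypot(W[...,0]-.553,W[...,1]-.296)<.03)];print('white',w.mean(0))
```

```text
((476.37042236328125, 298.6490478515625), (116.71690368652344, 235.2353057861328), 83.90585327148438)
white [0.5534269  0.29656124 0.00880079]
```

arm_command:
  commands: [0,0,0.044,-0.35,1,0,0.5,0,0,0.044,-0.35,1,0,0.5,0,0,0.044,-0.35,1,0,0.5,0,0,0.044,-0.35,1,0,0.5,0,0,0.044,-0.35,1,0,0.5,0,0,0.044,-0.35,1,0,0.5,0,0,0.044,-0.35,1,0,0.5,0,0,0.044,-0.35,1,0,0.5,0,0,0.044,-0.35,1,0,0.5,0,0,0.044,-0.35,1,0,0.5]

```text
time: 5.8
eef_pos: [0.4319, 0.2876, 0.1502]
tool_rot: [0.829, 0.559, -0.001, -0.0]
force: [0.4, -0.7, -0.1]
finger_gap: 0.0537
finger_force: 26.5
```

arm_command:
  commands: [0,0,0.045,0,0.32,0,0.5,0,0,0.045,0,0.32,0,0.5,0,0,0,0,0,-0.8,0.5,0,0,0,0,0,-0.8,0.5,0,0,0,0,0,-0.8,0.5,0,0,0,0,0,-0.8,0.5,0,0,0,0,0,-0.8,0.5,0,0,0,0,0,0,0.5]

```text
time: 6.6
eef_pos: [0.4306, 0.3015, 0.0473]
tool_rot: [0.744, 0.668, -0.004, -0.001]
force: [0.7, -0.3, -0.5]
finger_gap: 0.0536
finger_force: 26.6
```

arm_command:
  commands: [0,0,0,0,0,-0.3,0.5,0,0,0,0,0,-0.2,0.5,0,0,0,0,0,-0.1,0.5,0,0,0,0,0,-0.1,0.5,0,0,0,0,0,0,0.5,0,0,0,0,0,0,0.5]

```text
time: 7.2
eef_pos: [0.433, 0.3029, 0.0341]
tool_rot: [0.744, 0.668, 0.0, 0.0]
force: [0.3, 0.6, -0.7]
finger_gap: 0.0539
finger_force: 26.6
```

arm_command:
  commands: [0,0,0,0,0,-0.1,0.5,0,0,0,0,0,-0.1,0.5,0,0,0,0,0,-0.06,0.5,0,0,0,0,0,0,0.5,0,0,0,0,0,0,0.5]

```text
time: 7.7
eef_pos: [0.4328, 0.3029, 0.0273]
tool_rot: [0.744, 0.668, -0.0, 0.0]
force: [0.2, -0.5, 0.1]
finger_gap: 0.0541
finger_force: 26.6
```

arm_command:
  commands: [0,0,0,0,0,-0.08,0.5,0,0,0,0,0,0,0.5,0,0,0,0,0,0,0.8,0,0,0,0,0,0,0.8,0,0,0,0,0,0,0.8,0,0,0,0,0,0,0.8]

```text
time: 8.3
eef_pos: [0.4329, 0.3029, 0.0254]
tool_rot: [0.744, 0.668, 0.0, 0.0]
force: [1.3, 0.4, 0.4]
finger_gap: 0.0682
finger_force: 0.0
```

arm_command:
  commands: [0,0,0,0,0,0.2,0.8,0,0,0,0,0,0.4,0.8,0,0,0,0,0,1,0.8,0,0,0,0,0,1,0.8,0,0,0,0,0,1,0.8,0,0,0,0,0,1,0.8,0,0,0,0,0,1,0.8,0,0,0,0,0,0,0.8]

```text
time: 9.1
eef_pos: [0.4344, 0.3038, 0.1705]
tool_rot: [0.744, 0.668, 0.004, 0.001]
force: [0.1, -0.5, 0.9]
finger_gap: 0.0682
finger_force: 0.0
```

Run:
```python
from h import *
c=grab('wrist','w3.png'); W=cloud(c); z=W[...,2]
m=(z>.009)&(z<.016)&(np.hypot(W[...,0]-.432,W[...,1]-.303)<.04); d=W[m]
cn=max(cv2.findContours(m.astype(np.uint8),0,2)[0],key=cv2.contourArea); print(len(d),d.mean(0),d[:,2].std(),cv2.minEnclosingCircle((W[cn[:,0,1],cn[:,0,0],:2]*1000).astype(np.float32)))
```

```text
2334 [0.43263042 0.30118027 0.01155291] 0.0006916072793960852 ((432.44305419921875, 300.40478515625), 27.65080451965332)
```

View pics/w3.png

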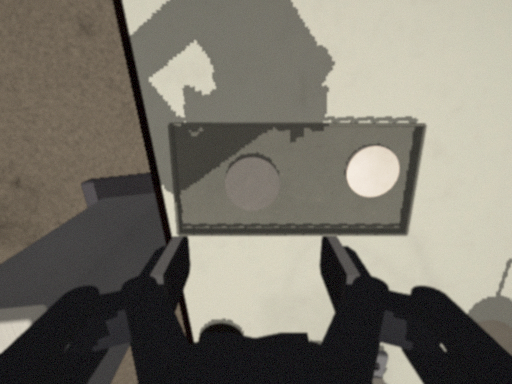

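The disc lies flat in the tray at about (252,182), with its top at z ≈ 0.012, and the white disc at (373,170) is untouched. Next I go to the electrode arm.

arm_command:
  commands: [0,0,0,0,-1,0.2,0.8,0,0,0,0,-1,0.2,0.8,0,0,0,0,-1,0.2,0.8,0,0,0,0,-1,0,0.8,0,0,0,0,-1,0,0.8,0,0,0,0,-1,0,0.8,0,0,0,0,-1,0,0.8,0,0,0,0,-1,0,0.8,0,0,0,0,-1,0,0.8,0,0,0,0,-1,0,0.8]

```text
time: 10.15
eef_pos: [0.4322, 0.0518, 0.1793]
tool_rot: [0.744, 0.668, -0.001, -0.0]
force: [-0.2, -0.6, -0.3]
finger_gap: 0.0683
finger_force: 0.0
```

arm_command:
  commands: [0,0,0,0,-1,0,0.8,0,0,0,0,-1,0,0.8,0,0,0,0,-1,0,0.8,0,0,0,0,-1,0,0.8,0,0,0,0,-1,0,0.8,0,0,0,0,-1,0,0.8,0,0,0,0,-1,0,0.8,0,0,0,0,-1,0,0.8,0,0,0,0,-1,0,0.8,0,0,0,0,-1,0,0.8]

```text
time: 11.15
eef_pos: [0.4322, -0.198, 0.1793]
tool_rot: [0.744, 0.668, -0.0, -0.001]
force: [0.1, -0.1, 1.0]
finger_gap: 0.0683
finger_force: 0.0
```

arm_command:
  commands: [0,0,0,0.1,-1,0,0.8,0,0,0,0.1,-1,0,0.8,0,0,0,0.1,-1,0,0.8,0,0,0,0,-0.8,0,0.8,0,0,0,0,0,0,0.8]

```text
time: 11.65
eef_pos: [0.4396, -0.2937, 0.179]
tool_rot: [0.745, 0.667, -0.0, -0.001]
force: [-0.2, -0.2, -1.1]
finger_gap: 0.0684
finger_force: 0.0
```

Run:
```python
from h import *
print(status.get_obs()['eef_pos'])
c=grab('wrist','w4.png'); W=cloud(c); z=W[...,2]
np.savez('w4.npz',**{k:np.array(v) for k,v in c.items()})
m=(z>.030)&(z<.052)&(abs(W[...,0]-.443)<.06)&(W[...,1]<-.2)&(W[...,1]>-.46)
d=W[m]; print(len(d),cv2.minAreaRect((d[:,:2]*1000).astype(np.float32)))
for y in np.arange(-.45,-.2,.01):
    q=d[abs(d[:,1]-y)<.005]
    if len(q)>5: print(round(y,3),len(q),q[:,0].min().round(4),q[:,0].max().round(4),np.median(q[:,2]).round(4))
```

```text
[ 0.43959871 -0.29365168  0.17895024]
3175 ((445.5415954589844, -325.6082458496094), (190.28323364257812, 30.737648010253906), 84.5713882446289)
-0.42 61 0.4272 0.4454 0.0358
-0.41 77 0.4276 0.446 0.0362
-0.4 252 0.4244 0.4542 0.0408
-0.39 124 0.4236 0.4548 0.0415
-0.38 224 0.4256 0.453 0.0409
-0.37 126 0.4342 0.4488 0.0417
-0.36 140 0.435 0.4498 0.0416
-0.35 140 0.4361 0.4507 0.0417
-0.34 144 0.4372 0.4516 0.0417
-0.33 133 0.4393 0.4524 0.0418
-0.32 143 0.4402 0.4545 0.0418
-0.31 149 0.4412 0.4553 0.0416
-0.3 158 0.4423 0.4562 0.0419
-0.29 158 0.4435 0.4572 0.0417
-0.28 163 0.4445 0.4581 0.0417
-0.27 175 0.4455 0.4599 0.0416
-0.26 179 0.4467 0.4609 0.0418
-0.25 234 0.4443 0.467 0.0419
-0.24 319 0.4438 0.467 0.0424
-0.23 76 0.4473 0.4636 0.0415
```

View pics/w4.png

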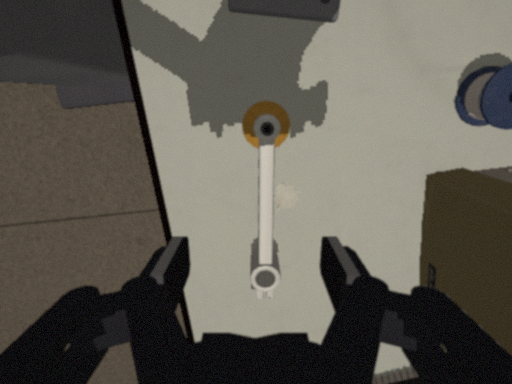

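The view shows the arm with its drum at (266,127), the hub bore at (265,279), and the bar upright between the fingers.

Run:
```python
from h import *
c=dict(np.load('w4.npz')); f=cv2.cvtColor(c['frame'],cv2.COLOR_RGB2HSV)
m=((f[...,0]>8)&(f[...,0]<28)&(f[...,1]>120)&(f[...,2]>60)).astype(np.uint8); m[:90]=0; m[170:]=0; m[:,:235]=0;m[:,300:]=0
cn=max(cv2.findContours(m,0,2)[0],key=cv2.contourArea); h=cv2.convexHull(cn)
r=ray(c,h[:,0],.025)[:,:2]*1000; C=cv2.minEnclosingCircle(r.astype(np.float32)); print('drum',C,r.max(0)-r.min(0))
print('screw',ray(c,[(267,128)],.047),'bore',ray(c,[(265,279)],.042))
s=dict(np.load('w1.npz'));
```

```text
drum ((455.2354431152344, -242.15431213378906), 21.521432876586914) [42.47086211 40.48211031]
screw [[ 0.45568648 -0.24255439  0.047     ]] bore [[ 0.43910595 -0.39235399  0.042     ]]
```

arm_command:
  commands: [0,0,0,0.45,0.3,-0.8,0.8,0,0,0,0,0,-0.8,0.8,0,0,0,0,0,-0.8,0.8,0,0,0,0,0,-0.8,0.8,0,0,0,0,0,-0.8,0.8,0,0,0,0,0,-0.6,0.8,0,0,0,0,0,-0.4,0.8,0,0,0,0,0,0,0.8,0,0,0,0,0,0,0.8]

```text
time: 12.6
eef_pos: [0.4519, -0.2847, 0.0559]
tool_rot: [0.744, 0.668, 0.0, 0.0]
force: [-0.6, -0.1, -0.3]
finger_gap: 0.0683
finger_force: 0.0
```

arm_command:
  commands: [0,0,0,-0.04,-0.06,-0.3,0.4,0,0,0,0,0,-0.26,0.4,0,0,0,0,0,0,0.3,0,0,0,0,0,0,0.3,0,0,0,0,0,0,0,0,0,0,0,0,0,0,0,0,0,0,0,0,0,0,0,0,0,0,0,0,0,0,0,0,0,0,0]
  grip_force: 60

```text
time: 13.5
eef_pos: [0.4507, -0.2863, 0.0417]
tool_rot: [0.744, 0.668, 0.0, 0.0]
force: [-0.2, -0.3, 2.6]
finger_gap: 0.0126
finger_force: 59.7
```

Gripped. I lift slowly at first, then check that the arm is level.

arm_command:
  commands: [0,0,0,0,0,0.1,0,0,0,0,0,0,0.2,0,0,0,0,0,0,0.3,0,0,0,0,0,0,0.4,0,0,0,0,0,0,0.6,0,0,0,0,0,0,0.8,0,0,0,0,0,0,0.8,0,0,0,0,0,0,0.6,0,0,0,0,0,0,0.2,0,0,0,0,0,0,0,0]
  grip_force: 80

```text
time: 14.5
eef_pos: [0.4509, -0.2863, 0.1423]
tool_rot: [0.744, 0.668, 0.0, 0.001]
force: [0.3, -0.5, -7.5]
finger_gap: 0.0125
finger_force: 78.3
```

```bash
cat > arm.py <<'E'
from h import *
o=status.get_obs(); e=o['eef_pos']; print(e,o['tool_rot'].round(4),o['force'].round(2),o['torque'].round(3),o['finger_gap'])
q=o['tool_rot']; yaw=2*np.arctan2(q[1],q[0]); u=np.array([np.cos(yaw),np.sin(yaw)]); v=np.array([-u[1],u[0]])
c=grab('wrist','wa_%d.png'%int(o['time']*100)); W=cloud(c)
np.savez('wa.npz',**{k:np.array(x) for k,x in c.items()})
L=np.stack([(W[...,:2]-e[:2])@u,(W[...,:2]-e[:2])@v,W[...,2]-e[2]],-1)
m=(abs(L[...,1])<.03)&(L[...,0]>-.15)&(L[...,0]<.08)&(abs(L[...,2])<.02)&(c['range_z']>0)
d=L[m]
for x in np.arange(-.14,.08,.01):
    q=d[(abs(d[:,0]-x)<.005)&(d[:,2]>-.008)]
    if len(q)>5: print(round(x,3),len(q),((q[:,1].min()+q[:,1].max())/2).round(4),np.ptp(q[:,1]).round(4),np.median(q[:,2]).round(4))
E
python3 arm.py
```

```text
[ 0.45087004 -0.28634947  0.14228437] [7.440e-01 6.681e-01 2.000e-04 9.000e-04] [ 0.3  -0.51 -7.46] [-0.055  0.009  0.01 ] 0.01253388719476655
-0.04 114 0.0 0.0137 -0.0002
-0.03 455 -0.0 0.0136 -0.0
-0.02 479 -0.0 0.0133 -0.0
-0.01 634 -0.0 0.0161 0.0003
0.0 790 -0.0001 0.0164 0.0004
0.01 2403 0.0001 0.0561 0.0032
0.02 649 -0.0 0.014 -0.0
0.03 693 -0.0002 0.014 -0.0
0.04 1027 -0.0001 0.0234 0.0005
0.05 1239 -0.0 0.0223 0.0001
0.06 28 -0.0001 0.0038 -0.0032
```

Run:
```python
from h import *
c=dict(np.load('w1.npz')); W=cloud(c); z=W[...,2]
m=((z>.009)&(z<.017)).astype(np.uint8); m[:90]=0; m[210:]=0; m[:,:160]=0; m[:,410:]=0
cn=max(cv2.findContours(m,0,2)[0],key=cv2.contourArea)
r=ray(c,cn[:,0],.013)[:,:2]*1000; R=cv2.minAreaRect(r.astype(np.float32)); print('base',R)
g=c['frame'][135:180,335:395].astype(int).sum(2)
p=W[(z>.05)&(z<.09)&(np.hypot(W[...,0]-.486,W[...,1]+.112)<.03)]
for a,b in((.05,.06),(.06,.07),(.07,.076),(.076,.09)):
    q=p[(p[:,2]>a)&(p[:,2]<b)]; print(a,len(q),q.mean(0).round(4),q.min(0).round(4),q.max(0).round(4))
print(ray(c,[(380,165)],.08))
t=grab('top'); f=cv2.cvtColor(t['frame'],cv2.COLOR_RGB2HSV)
mb=((f[...,0]>8)&(f[...,0]<28)&(f[...,1]>110)).astype(np.uint8); mb[:195]=0; mb[225:]=0; mb[:,:215]=0; mb[:,250:]=0
ys,xs=np.nonzero(mb); print('brass',len(xs),ray(t,[(xs.mean(),ys.mean())],.04))
```

```text
base ((503.9035339355469, -36.53242492675781), (233.46063232421875, 93.54133605957031), 78.47952270507812)
0.05 53 [ 0.4906 -0.1068  0.0551] [ 0.484  -0.1136  0.0501] [ 0.4935 -0.1044  0.0598]
0.06 60 [ 0.4905 -0.1069  0.0654] [ 0.4839 -0.1136  0.0603] [ 0.4938 -0.1043  0.0697]
0.07 68 [ 0.4896 -0.1081  0.0727] [ 0.4834 -0.1148  0.0701] [ 0.493  -0.1049  0.0759]
0.076 56 [ 0.4889 -0.109   0.0788] [ 0.4858 -0.1124  0.0761] [ 0.4918 -0.1065  0.0815]
[[ 0.48766677 -0.11070288  0.08      ]]
brass 140 [[0.51815971 0.03697446 0.04      ]]
```

Run:
```python
import cv2
a=cv2.imread('pics/w1.png')[90:205,160:410]; cv2.imwrite('pics/w1c.png',cv2.resize(a,None,fx=3.2,fy=3.2,interpolation=cv2.INTER_CUBIC))
```

```text
(no output)
```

View pics/w1c.png

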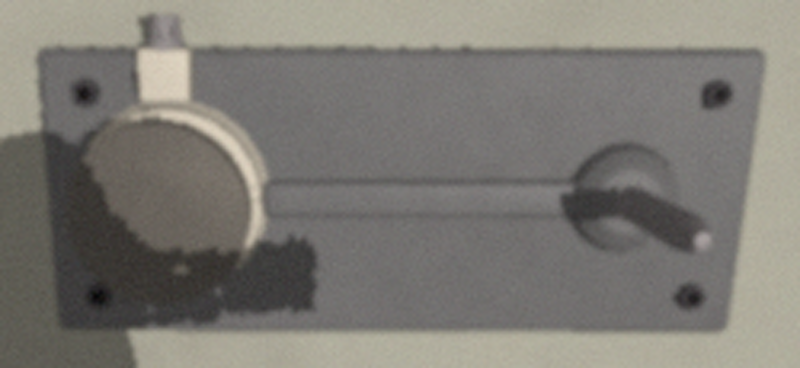

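The crop shows the post tip at (702,240), which maps to about (0.488, -0.111). The base rectangle, the brass face and the disc all agree on the lower face at (0.519, 0.037), 150 mm away.

arm_command:
  commands: [0,0,-0.003,0.15,0.4,0.2,0,0,0,-0.003,0.15,0.8,0.2,0,0,0,-0.003,0.15,0.8,0,0,0,0,-0.003,0.15,0.8,0,0,0,0,-0.003,0.15,0.8,0,0,0,0,-0.003,0.15,0.8,0,0,0,0,-0.003,0.15,0.8,0,0,0,0,-0.003,0.15,0.8,0,0,0,0,-0.003,0.15,0.8,0,0,0,0,-0.003,0.15,0.8,0,0]

```text
time: 15.6
eef_pos: [0.4879, -0.0945, 0.1509]
tool_rot: [0.775, 0.632, -0.0, -0.001]
force: [0.4, -0.1, -6.7]
finger_gap: 0.0123
finger_force: 78.3
```

arm_command:
  commands: [0,0,0,0.2,0.8,0,0,0,0,0,0.2,0.8,0,0,0,0,0,0.2,0.8,0,0,0,0,0,0.16,0.6,0,0,0,0,0,0.1,0.4,0,0,0,0,0,0,0.2,0,0,0,0,0,0,0,0,0,0,0,0,0,0,0,0,0,0,0,0,0,0,0]

```text
time: 16.5
eef_pos: [0.5095, -0.0067, 0.1513]
tool_rot: [0.775, 0.632, -0.0, 0.0]
force: [-0.5, 0.7, -6.3]
finger_gap: 0.0126
finger_force: 78.3
```

```bash
python3 arm.py
python3 - <<'E'
from h import *
c=dict(np.load('wa.npz')); cv2.imwrite('pics/wa1.png',c['frame'][:,:,::-1])
s=grab('scene'); cv2.imwrite('pics/s3.png',cv2.resize(s['frame'][130:270,190:330,::-1],None,fx=4,fy=4))
E
```

```text
[ 0.50948017 -0.00672367  0.15131386] [ 7.75e-01  6.32e-01 -1.00e-04  1.00e-04] [-0.5   0.74 -6.33] [0.012 0.05  0.004] 0.012572924106909621
-0.04 105 -0.0001 0.0137 -0.0
-0.03 461 -0.0 0.0136 0.0
-0.02 487 -0.0 0.0133 0.0
-0.01 626 -0.0001 0.0165 0.0003
0.0 793 -0.0002 0.0162 0.0005
0.01 2405 -0.001 0.0579 0.0034
0.02 649 -0.0001 0.014 -0.0
0.03 686 -0.0002 0.014 -0.0
0.04 1027 -0.0001 0.0233 0.0006
0.05 1243 -0.0001 0.0224 0.0002
0.06 29 0.0 0.0042 -0.0036
```

View pics/wa1.png

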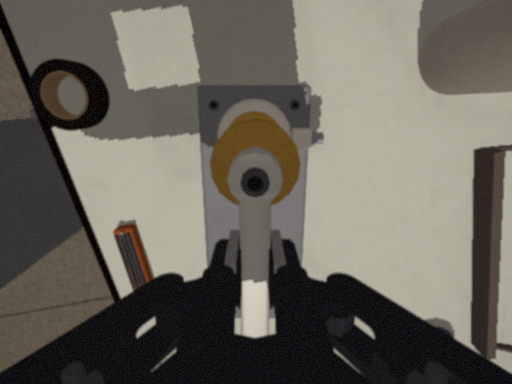

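View pics/s3.png

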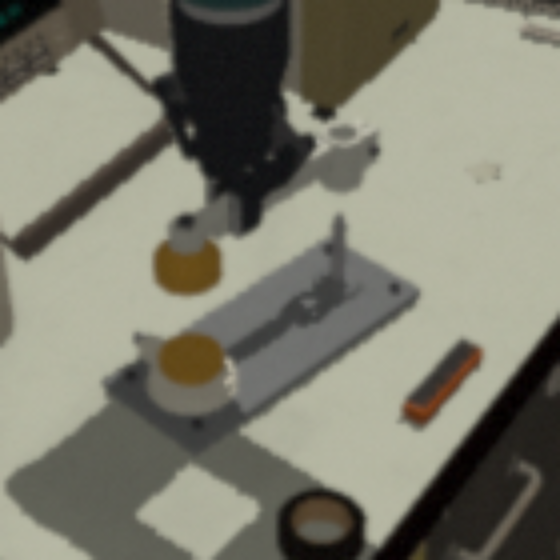

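The wrist view shows the drum centred at (255,180) above the lower electrode. The scene crop shows the hub at (343,150) straight above the post tip at (338,220).

arm_command:
  commands: [0,0,0,0.02,0.02,-0.3,0,0,0,0,0,0,-0.4,0,0,0,0,0,0,-0.3,0,0,0,0,0,0,-0.12,0,0,0,0,0,0,-0.12,0,0,0,0,0,0,-0.12,0,0,0,0,0,0,-0.12,0,0,0,0,0,0,0,0,0,0,0,0,0,0,0]

```text
time: 17.5
eef_pos: [0.5101, -0.0057, 0.1144]
tool_rot: [0.775, 0.632, 0.0, 0.0]
force: [0.4, -1.1, -5.9]
finger_gap: 0.0126
finger_force: 78.2
```

arm_command:
  commands: [0,0,0,0,0,-0.12,0,0,0,0,0,0,-0.12,0,0,0,0,0,0,-0.12,0,0,0,0,0,0,-0.12,0,0,0,0,0,0,-0.12,0,0,0,0,0,0,-0.1,0,0,0,0,0,0,0,0,0,0,0,0,0,0,0,0,0,0,0,0,0,0]

```text
time: 18.4
eef_pos: [0.5102, -0.0057, 0.097]
tool_rot: [0.775, 0.632, 0.0, 0.0]
force: [0.5, -0.9, -6.4]
finger_gap: 0.0123
finger_force: 78.2
```

```bash
python3 arm.py | sed -n '1p;3p;8p;10p'
python3 - <<'E'
from h import *
o=[status.get_obs()['force'].round(1)]
s=grab('scene'); cv2.imwrite('pics/s4.png',cv2.resize(s['frame'][130:270,190:330,::-1],None,fx=4,fy=4))
W=cloud(s); f=cv2.cvtColor(s['frame'],cv2.COLOR_RGB2HSV)
m=(f[...,0]>8)&(f[...,0]<28)&(f[...,1]>110)&(W[...,0]>.45)&(W[...,0]<.58)&(W[...,1]>-.0)&(W[...,1]<.08)
d=W[m]; lo=d[d[:,2]<.045]; hi=d[d[:,2]>.05]; print(len(lo),len(hi),np.percentile(d[:,2],[0,10,50,90,100]).round(3)); print(lo.mean(0),hi.mean(0), hi[:,2].min())
E
```

```text
[ 0.51020798 -0.00565964  0.09701514] [7.747e-01 6.323e-01 2.000e-04 2.000e-04] [ 0.52 -0.91 -6.36] [-0.033 -0.012  0.03 ] 0.012335413394124695
-0.03 464 -0.0 0.0136 0.0
0.02 640 -0.0001 0.014 0.0
0.04 1033 -0.0002 0.0234 0.0006
95 164 [0.031 0.037 0.064 0.076 0.084]
[0.50866011 0.04630055 0.03849752] [0.50927749 0.04796276 0.06987337] 0.05336157994848989
```

View pics/s4.png

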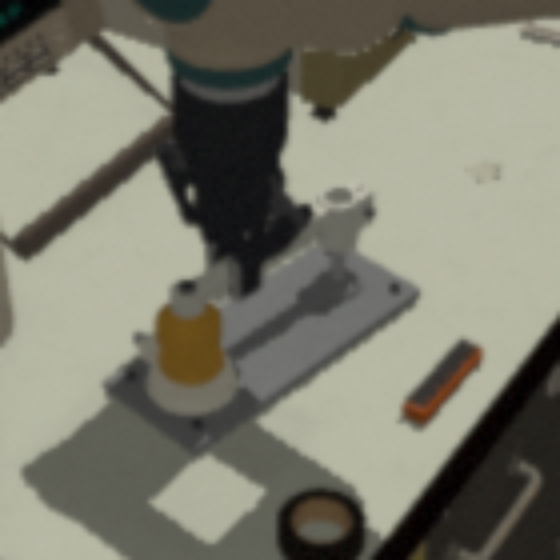

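The hub at (340,215) sits over the post and the drum is in line above the lower electrode. The force readings show only the arm's own weight, the arm is level, and the drum's underside is at about 0.055, so the gap is about 15 mm.

```bash
python3 -c "
from bench import workorder; print(workorder.close_job())"
```

```text
the job is handed in; nothing more can be done
None
```

The job is handed in, with no verdict shown: the old sample lies flat in the tray, and the gripper alone holds the electrode arm level and still, its hub over the post and about 15 mm between the brass faces, by my measurements.

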